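# Turn the plate easel to its mark and lean the copper plate on it

## Task

Turn the swivel easel (a push on its upright post is enough) until the brass pointer stands at the red mark on its foot; choose the way round that is not blocked by the amber jar. Then take the copper plate out of the rack and lean it centred on the easel, its foot on the ledge behind the lip, its back against the backrest and its copper face outward, and let go with the pointer still at the mark. Leave the amber jar, the black eye loupe and the grey zinc plate where they stand.

Things in the scene. Friction and masses are not known exactly. Their poses are not given: they have to be found in the camera images.
- easel_axis (a point): point on the upright axis of the swivel easel, at the height of its ledge (50 mm above the work surface). The easel has a fixed dark steel foot (round, 200 mm across, 23 mm high) and on it a wooden turntable (148 mm across, top at 50 mm) that turns about this axis, stiff enough (about 0.2 N m) to stay where it is left. Easel and rack may swap sides
- red_mark (a point): the red mark (a 17 mm long, 16 mm wide bar) near the rim of the easel's fixed foot, 88 mm from the axis, at height 25 mm. It faces the robot to within about 0.3 rad
- pointer_tip (a point): tip of the brass pointer that sticks out at the front of the turntable, 88 mm from the axis, at height 28 mm; it turns with the turntable and must come to the red mark
- push_post (a point): point on the upright steel push post (16 mm diameter, black sleeve near its top) at height 100 mm; the post stands from height 50 to 140 mm, 120 mm from the axis, on a level arm (underside at height 50 mm, 12 mm thick) exactly opposite the pointer, and turns with it. Pushed sideways, it needs about 2 N
- turntable (a joint): angle of the turntable on its foot, rad, growing counter-clockwise seen from above; 0 or 2 pi: pointer at the red mark. Stops at -0.7 and 7.0. Starts between 1.5 and 4.8
- ledge (a point): on the turntable's top (height 50 mm), midway between the back of the front lip and the foot of the backrest, 21 mm from the axis towards the pointer; this is where the plate's foot stands. The lip is 12 mm high, 6 mm thick and 74 mm wide, its back 11 mm in front of this point (on the pointer's side). The backrest is 6 mm thick and 74 mm wide; its front face begins 8.5 mm behind this point and leans 17 degrees (0.30 rad) backwards, away from the pointer, up to height 141 mm
- copper_plate_center (a point): centre of the copper plate: an upright board of pale wood, 150 mm tall (z), 60 mm wide (y), 12 mm thick (x), with a copper-coloured sheet on its -x face; about 0.16 kg. At the start it stands upright in one of the rack's two slots, copper face towards the robot's side, its foot 12 mm above the work surface
- copper_plate_foot (a point): middle of the underside of the copper plate, 75 mm below its centre along the plate
- zinc_plate_center (a point): centre of the other plate, the same but with a grey sheet; it stands in the rack's other slot and stays there. The plates' slots are 56 mm apart, one behind the other
- plate_rack: fixed wooden rack, 130 x 100 mm; origin under its centre; the two slots (16 mm wide, walls up to height 50 mm) run along its y axis at x = -28 and +28 mm, the plates' faces look to its -x. Its yaw is within 0.3 rad of the world's
- jar_center (a point): centre of the amber jar with black lid (58 mm across, 76 mm tall) that stands 140 mm from the easel's axis, 0.55 rad to one side or the other of the place where the post must end; it is in the way of the post and arm on that side and must not be moved
- loupe_center (a point): half-way up the black eye loupe (43 mm across, 41 mm tall), standing at the same distance on the other side; the arm passes 9 mm above it; it must not be moved
- solvent_can_2: white metal can, 66 x 101 mm and 218 mm tall, fixed at the back of the table; origin under its centre. The only other thing over 60 mm tall near the work; the other bystanders (tin and stone at the back, ink tube and tape roll in front) are lower, and a brush jar stands far to the left beside the robot

How it is judged:
By the outcome, as a careful person would: the job done as asked, in the order asked, and still so for the second after the job is handed in, with the robot touching nothing.
It also fails if it takes over 67 s, if anything falls off the work surface, if the arm or the gripper's body presses on something with over 40 N, if the wrist force passes 120 N, or if a joint passes its speed limit or range.

## Robot

A 6-joint arm with a two-finger parallel gripper is mounted at the origin on the work surface; the furniture and walls round the work are solid. World frame = base frame: x ahead of the robot, y to its left, z up, the work surface at z = 0. Lengths are in mm, angles in degrees, forces in N, time in s.
With the tool pointing down it reaches from about 325 to 850 mm from the base axis. Payload 15.5 kg.
Tool frame: the origin (TCP) lies midway between the tips of the shut fingers; the grasp point (between the pads) lies 19 mm behind it; y points along the fingers, z is the direction in which the jaws open and shut, and the axes are right-handed (so a half turn about y gives the same grasp; the last joint's range is limited). The gripper opens to 91 mm and grips with 3 to 60 N. Pads are 32 mm wide; open, the fingers measure 118 mm over their backs; the gripper's body (76 mm by 178 mm) begins 60 mm behind the grasp point.
Start: joints at [-81.217, 28.281, 77.091, -0, 74.628, -5.472], TCP at [153.902, -605.756, 213.915] pointing down, gripper open.
Joint ranges: [-166.48, 166.48], [-47.26, 123.95], [12.59, 153.08], [-70.14, 250.14], [6.76, 159.57], [-176.63, 176.63]. Speed limits (degrees/s): [108.29, 108.29, 147.25, 172.46, 172.46, 172.46].

## Interface

Orientations are given as a 3x3 rotation matrix whose columns are the frame's x, y, z axes.
In Python, from station import readout, vision, bot gives the robot as it stands. The module is installed in compiled form; this text tells all that it offers.
- The arm moves only by the shell command python3 -m crank 'ROWS' [OPENING] [FORCE]. ROWS is a JSON object of lists of equal length, an entry for each row: "slide": the shift along the tool's x, y, z in mm, a list of three; "delta_rot": the turn, a rotation vector about the tool's x, y, z in degrees, a list of three. A call has 1 to 12 rows; each row shifts and turns the commanded pose from where the row before left it, along the tool's axes as they then stand; what a row does not reach is not made up. A row lasts 1/12 s, in which the tool goes at most 41.7 mm and 7.16 degrees, less where a joint would pass 70% of its speed; a pose out of reach is approached as far as the arm can. A call is refused whole if a number of a shift passes 41.7 or a number of a turn 7.16, either way. A call with a gripper value outside its range is refused whole. OPENING is the finger opening in mm, from 0 to 91.2, set as the call begins (- or left out, the last holds). The fingers move at their own pace and stop on an object; FORCE is the grip in N (left out, the last holds). Time passes only in rows, so rows that do not move let the fingers close. It gives the time, the measured TCP pose, the force and the opening at its end, in the units of the state.
- readout.read_state(): the state, without advancing time (a new reading comes with each control period).
- vision.camera(name): name is "scene" or "top" or "wrist"; returns a dict with "color" (400x640x3 uint8, blue, green, red), "range_z" (400x640 float32, mm along the optical axis (not along the pixel's ray), 0 where there is no reading), "vertical_fov" (degrees; the focal length in pixels is half the picture's height over the tangent of half this angle, whatever the lens; pixels are square), "cx", "cy" (the principal point, pixels), "distortion" ([k1, k2, p1, p2, k3] as OpenCV has them; the pictures are not rectified), "view" (4x4, takes a point from world to camera coordinates). Camera axes: x right, y up, looking along -z (the intrinsics and any distortion apply to the point x, -y, -z); pixel columns grow to the right and rows downward; lengths in mm; the calibration is good to about 2 mm. A picture is of the moment at which its call begins.
- bot.finish_job(): hands the job in, once; it reports no verdict.
The state is a dict: "clock": time; "joints": joint angles; "qvel": joint speeds; "joint_torque": joint torques, N m; "position": TCP position; "tool_rot": TCP orientation; "contact_force": force on the tool from outside, world axes, zero at the start; "moment": the same for the moment, N m; "gripper_width": finger opening in mm.
Only numpy, scipy, OpenCV 4.12 (cv2) and the standard library are available. Lean on these libraries where they do the work, as an engineer would, in place of code of your own. Each camera call takes 0.05 s, during which the arm holds its last target.

## Working session

There is one attempt and no reset: what is moved stays moved. The work goes in short steps, Python scripts to look and compute and a shell command to move; the robot and the scene stay as the last step left them, time stands still between calls to the robot, and variables do not carry over. Pictures are saved under pics/ and viewed, and the job is handed in when it is done.

```bash
mkdir -p pics; ls; cat > h.py <<'E'
import numpy as np, cv2
from station import readout, vision, bot
def cam(n):
    c=vision.camera(n); f=200/np.tan(np.radians(c["vertical_fov"])/2)
    c["K"]=np.array([[f,0,c["cx"]],[0,f,c["cy"]],[0,0,1.]]); c["D"]=np.array(c["distortion"],float); c["V"]=np.array(c["view"],float); return c
def rays(c,px):
    px=np.asarray(px,float).reshape(-1,1,2)
    u=cv2.undistortPoints(px,c["K"],c["D"]).reshape(-1,2)
    d=np.c_[u[:,0],-u[:,1],-np.ones(len(u))]
    R=c["V"][:3,:3]; o=-R.T@c["V"][:3,3]
    return o,d@R
def onplane(c,px,z):
    o,d=rays(c,px); return o+d*((z-o[2])/d[:,2])[:,None]
def bydepth(c,px):
    o,d=rays(c,px); px=np.asarray(px).reshape(-1,2).astype(int)
    return o+d*c["range_z"][px[:,1],px[:,0]][:,None]
def proj(c,P):
    P=np.asarray(P,float).reshape(-1,3); q=P@c["V"][:3,:3].T+c["V"][:3,3]; q=q*[1,-1,-1]
    return cv2.projectPoints(q,np.zeros(3),np.zeros(3),c["K"],c["D"])[0].reshape(-1,2)
E
python3 - <<'E'
from h import *
for n in("scene","top","wrist"):
    c=cam(n); cv2.imwrite(f"pics/{n}0.png",c["color"]); o,_=rays(c,[[320,200]]); print(n,c["vertical_fov"],c["cx"],c["cy"],c["distortion"],o.round(0),(-c["V"][2,:3]).round(2))
s=readout.read_state(); print(s)
E
```

```text
pics
scene 48.62560103077511 323.85666604525034 205.02398198443333 [-0.0044384  0.         0.         0.         0.       ] [243. 452. 780.] [ 0.43 -0.48 -0.76]
top 52.693989610808316 319.4122249028437 205.41191253673355 [0.00494898 0.         0.         0.         0.        ] [ 543.   12. 1019.] [ 0.09  0.02 -1.  ]
wrist 71.93215984143396 324.46642082101187 197.61860613009256 [-0.02468299  0.          0.          0.          0.        ] [ 219. -589.  383.] [-0.24 -0.06 -0.97]
{'clock': 0.15, 'joints': array([-8.12184082e+01,  2.83076108e+01,  7.71181313e+01, -4.17245377e-04,
        7.46274161e+01, -5.47314014e+00]), 'qvel': array([ 0.03418968,  0.05963374, -0.12298685,  0.00359034, -0.01247856,
       -0.07009585]), 'joint_torque': array([ 1.27203162e-03, -8.79198790e+01, -3.82048059e+01,  7.07929325e-02,
        5.02328330e-02, -4.00427075e-05]), 'position': array([ 153.8388481 , -605.48214291,  213.47041343]), 'tool_rot': array([[-9.69210107e-01, -1.48582805e-04,  2.46235145e-01],
       [-2.46235176e-01,  9.15836845e-04, -9.69209678e-01],
       [-8.15033252e-05, -9.99999570e-01, -9.24224640e-04]]), 'contact_force': array([ 0.66015365, -0.18823176,  0.4543296 ]), 'moment': array([ 0.00920264, -0.00037382,  0.02664274]), 'gripper_width': 91.71993496956104}
```

View pics/scene0.png

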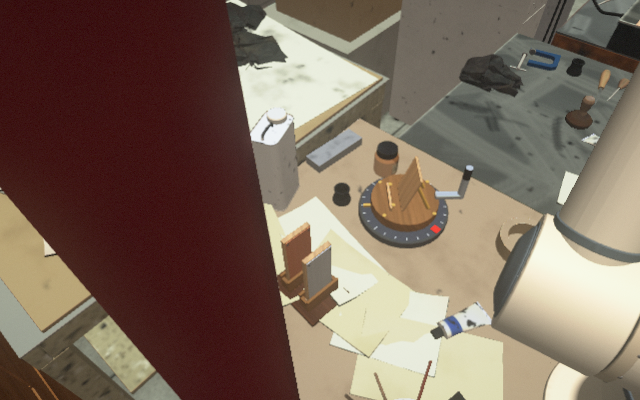

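View pics/top0.png

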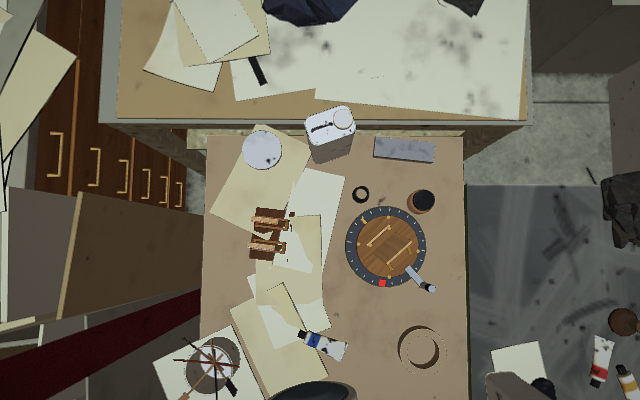

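View pics/wrist0.png

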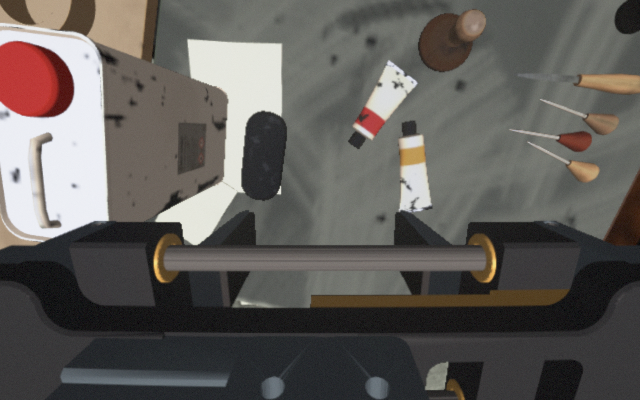

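The top view shows the easel at about (386,246), with the red mark below it at (382,283), the post at (431,287), the jar at (422,200) and the loupe at (361,194). The rack is at (268,234). In the scene view the copper plate is the rear one, at (297,245). The jar blocks the counter-clockwise way, so I should turn clockwise. Next I'll measure positions.

```bash
python3 - <<'E'
from h import *
c=cam("top"); im=c["color"]
cv2.imwrite("pics/topz.png",cv2.resize(im[180:310,330:450],None,fx=5,fy=4.6,interpolation=cv2.INTER_CUBIC))
cv2.imwrite("pics/topr.png",cv2.resize(im[190:280,230:320],None,fx=6,fy=6,interpolation=cv2.INTER_CUBIC))
s=cam("scene"); cv2.imwrite("pics/scz.png",cv2.resize(s["color"][120:340,260:500],None,fx=2.7,fy=2.7,interpolation=cv2.INTER_CUBIC))
def red(c):
    b,g,r=[c["color"][...,i].astype(int) for i in range(3)]
    m=((r>150)&(g<70)&(b<70)).astype(np.uint8); n,l,st,ce=cv2.connectedComponentsWithStats(m)
    return [(st[i],ce[i]) for i in range(1,n) if st[i][4]>8]
for n,c in(("top",c),("scene",s)):
    for st,ce in red(c): print(n,st,ce.round(1),onplane(c,ce,25).round(1))
E
```

```text
top [379 279   7   8  45] [381.9 282.5] [[ 448.3 -125.2   25. ]]
scene [431 227   8   6  20] [434.6 229.4] [[ 447.7 -122.1   25. ]]
```

View pics/topz.png

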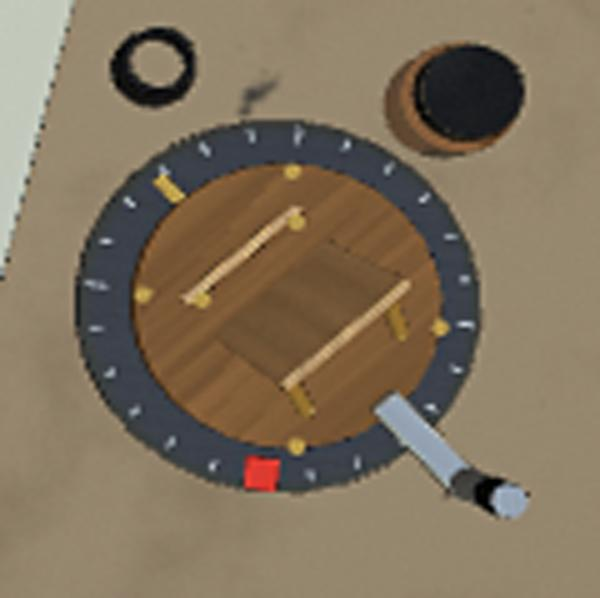

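View pics/topr.png

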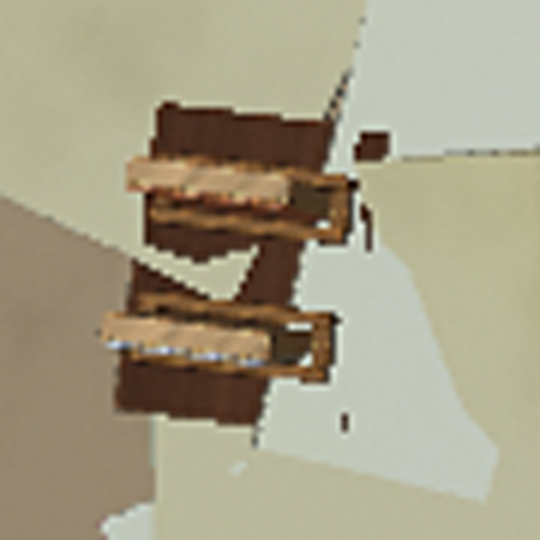

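View pics/scz.png

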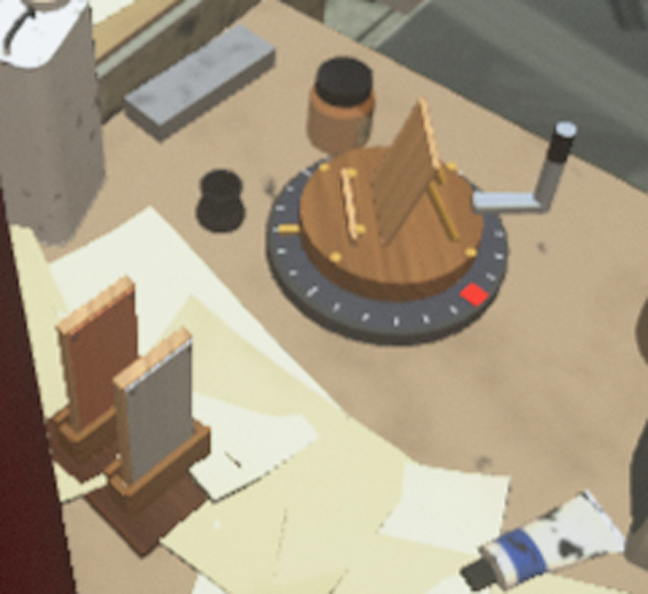

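The zooms show the copper sheet on the rear plate, facing the robot. The pointer is at top px (364,221), the post top at (432,289), and the jar is to the right of where the post must end. Next I'll measure the easel axis, pointer, post, plate top and obstacles.

```bash
cat > meas.py <<'E'
from h import *
def foot(c,roi):
    y0,y1,x0,x1=roi; b,g,r=[c["color"][...,i].astype(int) for i in range(3)]
    m=((b-r>3)&(r<110)).astype(np.uint8); k=np.zeros_like(m); k[y0:y1,x0:x1]=m[y0:y1,x0:x1]
    n,l,st,ce=cv2.connectedComponentsWithStats(k); i=1+np.argmax(st[1:,4]); 
    cs,_=cv2.findContours((l==i).astype(np.uint8),cv2.RETR_EXTERNAL,cv2.CHAIN_APPROX_NONE)
    p=cv2.convexHull(max(cs,key=len)).reshape(-1,2); P=onplane(c,p,23)
    A=np.c_[2*P[:,:2],np.ones(len(P))]; s=np.linalg.lstsq(A,(P[:,:2]**2).sum(1),rcond=None)[0]
    return s[:2],np.sqrt(s[2]+s[0]**2+s[1]**2),st[i]
E
python3 - <<'E'
from meas import *
t=cam("top"); s=cam("scene")
print(foot(t,(190,310,330,440))); 
print(foot(s,(150,260,345,470)))
A,_,_=foot(t,(190,310,330,440))
for nm,px,z in(("ptr",(363.8,221),28),("posttop",(432,288.7),140),("mark",(381.9,282.5),25)):
    P=onplane(t,px,z)[0]; d=P[:2]-A; print(nm,P.round(1),np.hypot(*d).round(1),np.degrees(np.arctan2(d[1],d[0])).round(1))
for nm,px,z in(("jar lid",(330+470/5,180+90/4.6),76),("loupe",(330+155/5,180+65/4.6),41)):
    P=onplane(t,px,z)[0]; d=P[:2]-A; print(nm,P.round(1),np.hypot(*d).round(1),np.degrees(np.arctan2(d[1],d[0])).round(1))
# plate top corners from zoom (upper=copper) top face at z162
for nm,q in(("cu",[(130,158),(290,178),(288,205),(126,187)]),("zn",[(105,314),(270,332),(270,360),(102,340)])):
    px=np.array(q)/6+[230,190]; P=onplane(t,px,162); print(nm,P.round(1).tolist(),P.mean(0).round(1)); 
    i=px.mean(0).astype(int); print("depth z",bydepth(t,[i])[0].round(1))
# scene post
P=onplane(s,(260+565/2.7,120+130/2.7),140)[0]; print("post scene",P.round(1))
for q in [(60,327),(133,280),(116,384),(190,335)]: print("scene plate top corner",onplane(s,(260+q[0]/2.7,120+q[1]/2.7),162)[0].round(1))
# can corners top z218
E
```

```text
(array([ 535.82102205, -133.69252689]), np.float64(95.67923998996159), array([ 346,  207,   79,   80, 1558], dtype=int32))
(array([ 534.30846412, -131.83106031]), np.float64(91.18656297899105), array([362, 200,  84,  42, 747], dtype=int32))
ptr [596.8 -81.1  28. ] 80.5 40.8
posttop [ 447.6 -216.   140. ] 120.7 -137.0
mark [ 448.3 -125.2   25. ] 87.9 174.5
jar lid [ 645.7 -217.    76. ] 137.9 -37.2
loupe [661.5 -73.   41. ] 139.5 25.8
cu [[597.1, 170.0, 162.0], [590.6, 112.9, 162.0], [581.0, 113.5, 162.0], [586.8, 171.2, 162.0]] [588.9 141.9 162. ]
depth z [589.9 144.4 156. ]
zn [[541.9, 177.4, 162.0], [536.2, 118.9, 162.0], [526.4, 118.7, 162.0], [532.7, 178.2, 162.0]] [534.3 148.3 162. ]
depth z [534.5 148.6 161.5]
post scene [ 446.9 -212.7  140. ]
scene plate top corner [594.2 172.9 162. ]
scene plate top corner [584.5 114.9 162. ]
scene plate top corner [538.2 180.8 162. ]
scene plate top corner [527.7 123.8 162. ]
```

```bash
python3 - <<'E'
from h import *
w=cam("wrist"); t=cam("top"); s=cam("scene")
for n,c in(("wrist",w),("top",t)):
    v,u=np.mgrid[0:400:8,0:640:8]; px=np.c_[u.ravel(),v.ravel()]
    if n=="wrist": px=px[px[:,1]<200]
    P=bydepth(c,px); ok=(c["range_z"][px[:,1],px[:,0]]>0)&(P[:,2]>60)&(P[:,0]>100)&(P[:,0]<950)&(abs(P[:,1])<900); 
    Q=P[ok]; 
    g={}
    for p in Q: k=(int(p[0]//50)*50,int(p[1]//50)*50); g[k]=max(g.get(k,0),round(p[2]))
    print(n,sorted(g.items()))
st=readout.read_state(); R=st["tool_rot"]; print(st["clock"],st["position"], R.T@(np.array([447,-214.5,213])-st["position"]))
E
```

```text
wrist [((100, -500), 209), ((100, -450), 222), ((100, -400), 209), ((150, -500), 212), ((150, -450), 226), ((150, -400), 210), ((200, -500), 211), ((200, -450), 226), ((200, -400), 213), ((300, -750), 72), ((300, -700), 64), ((350, -750), 75), ((350, -700), 74)]
top [((150, 450), 65), ((200, -450), 135), ((200, -400), 121), ((200, 200), 153), ((200, 250), 101), ((200, 300), 127), ((200, 450), 96), ((200, 500), 146), ((200, 550), 146), ((250, -50), 273), ((250, 0), 283), ((250, 50), 263), ((250, 200), 101), ((250, 250), 64), ((250, 300), 142), ((250, 450), 69), ((250, 500), 146), ((300, 200), 104), ((300, 250), 150), ((300, 350), 480), ((300, 500), 171), ((300, 550), 229), ((350, 350), 536), ((350, 400), 499), ((350, 500), 175), ((350, 550), 229), ((350, 600), 245), ((350, 650), 151), ((350, 700), 150), ((400, -250), 139), ((400, 550), 129), ((400, 600), 247), ((400, 650), 210), ((450, -200), 66), ((450, 550), 128), ((450, 600), 249), ((450, 650), 209), ((500, -200), 89), ((500, -150), 136), ((500, 100), 159), ((500, 150), 158), ((500, 550), 128), ((500, 600), 248), ((500, 650), 209),
[... 164 characters left out ...]
), 313), ((600, 600), 250), ((650, -250), 74), ((650, 550), 312), ((650, 600), 210), ((650, 650), 210), ((700, 0), 205), ((700, 550), 308), ((700, 600), 312), ((700, 650), 208), ((750, -50), 220), ((750, 0), 211), ((750, 500), 307), ((750, 550), 309), ((750, 600), 308), ((750, 650), 124), ((800, -50), 216), ((800, 0), 203), ((800, 450), 309), ((800, 500), 310), ((800, 550), 328), ((800, 600), 307), ((800, 650), 127), ((850, 450), 313), ((850, 500), 312), ((850, 550), 331), ((850, 600), 325), ((850, 650), 105), ((900, 350), 60), ((900, 400), 81), ((900, 500), 332), ((900, 550), 332), ((900, 600), 322)]
0.5 [ 153.88065046 -605.74557144  213.90963782] [-380.43128351    0.9182265  -307.024548  ]
```

```bash
python3 -m crank '{"slide":[[-30,-5,0],[-30,-5,0],[-30,-5,0],[-30,-5,0],[-30,-5,0],[-30,-5,0],[-30,-5,0],[-30,-5,0],[-14,0,-31],[-14,0,-31],[-14,0,-31],[-14,0,-31]],"delta_rot":[[0,0,0],[0,0,0],[0,0,0],[0,0,0],[0,0,0],[0,0,0],[0,0,0],[0,0,0],[0,0,0],[0,0,0],[0,0,0],[0,0,0]]}' 30 10
python3 -m crank '{"slide":[[-14,0,-31],[-14,0,-31],[-14,0,-31],[-14,0,-30],[-14,0,-30],[-14,0,-30],[0,0,0]],"delta_rot":[[0,0,0],[0,0,0],[0,0,0],[0,0,0],[0,0,0],[0,0,0],[0,0,0]]}'
```

```text
clock: 1.5
position: [410.4, -411.1, 253.8]
tool_rot: [[-0.969, -0.0, 0.246], [-0.246, 0.0, -0.969], [0.0, -1.0, -0.0]]
contact_force: [0.8, 0.5, -0.0]
gripper_width: 30.3
clock: 2.08
position: [446.8, -209.9, 254.1]
tool_rot: [[-0.968, 0.0, 0.249], [-0.249, 0.002, -0.968], [-0.0, -1.0, -0.002]]
contact_force: [0.1, -0.7, -0.1]
gripper_width: 29.8
```

Now I'll rotate +208.8° in world yaw, which is 29 rows of -7.16 plus a small remainder.

```bash
python3 -m crank '{"slide":[[0,0,0],[0,0,0],[0,0,0],[0,0,0],[0,0,0],[0,0,0],[0,0,0],[0,0,0],[0,0,0],[0,0,0],[0,0,0],[0,0,0]],"delta_rot":[[0,-7,0],[0,-7,0],[0,-7,0],[0,-7,0],[0,-7,0],[0,-7,0],[0,-7,0],[0,-7,0],[0,-7,0],[0,-7,0],[0,-7,0],[0,-7,0]]}' >/dev/null
python3 -m crank '{"slide":[[0,0,0],[0,0,0],[0,0,0],[0,0,0],[0,0,0],[0,0,0],[0,0,0],[0,0,0],[0,0,0],[0,0,0],[0,0,0],[0,0,0]],"delta_rot":[[0,-7,0],[0,-7,0],[0,-7,0],[0,-7,0],[0,-7,0],[0,-7,0],[0,-7,0],[0,-7,0],[0,-7,0],[0,-7,0],[0,-7,0],[0,-7,0]]}' >/dev/null
python3 -m crank '{"slide":[[0,0,0],[0,0,0],[0,0,0],[0,0,0],[0,0,0],[0,0,0],[0,0,0],[0,0,0]],"delta_rot":[[0,-7,0],[0,-7,0],[0,-7,0],[0,-7,0],[0,-7,0],[0,-5.8,0],[0,0,0],[0,0,0]]}'
python3 - <<'E'
from h import *
s=readout.read_state(); print(s["joints"].round(1))
w=cam("wrist"); cv2.imwrite("pics/w1.png",w["color"])
print(proj(w,[[447.6,-216,140],[446.9,-212.7,140]]))
E
```

```text
clock: 4.75
position: [446.6, -214.8, 254.0]
tool_rot: [[0.733, 0.0, -0.68], [0.68, -0.0, 0.733], [0.0, -1.0, -0.0]]
contact_force: [-0.0, -0.7, -0.5]
gripper_width: 29.7
[ -32.6   15.4   91.6   -0.    73.  -165.4]
[[322.46101718 195.25789219]
 [325.18867417 196.84464014]]
```

View pics/w1.png

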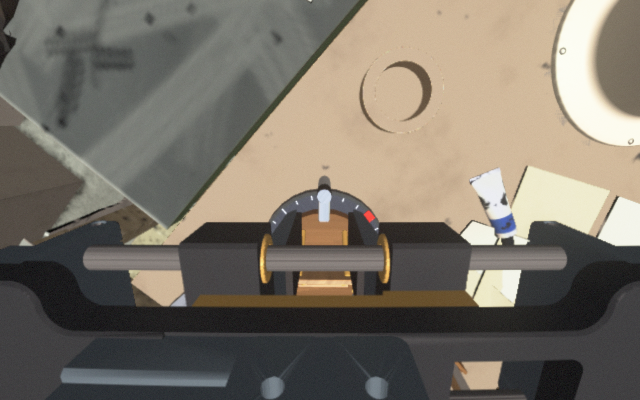

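The post top is at (324,195), where predicted and centred between the fingers, so I'll descend around it.

```bash
python3 -m crank '{"slide":[[0,30,0],[0,30,0],[0,30,0],[0,30,0],[0,25,0],[0,5,0],[0,0,0]],"delta_rot":[[0,0,0],[0,0,0],[0,0,0],[0,0,0],[0,0,0],[0,0,0],[0,0,0]]}'
python3 -m crank '{"slide":[[0,0,0],[0,0,0],[0,0,0],[0,0,0],[0,0,0],[0,0,0]],"delta_rot":[[0,0,0],[0,0,0],[0,0,0],[0,0,0],[0,0,0],[0,0,0]]}' 10 4
python3 - <<'E'
from h import *
s=readout.read_state(); print(s["position"].round(1),s["contact_force"].round(1))
# chord rows: each row: rotate by +a about tool y (world CW), TCP moves on circle r=120.7 about axis which lies at tool +x 120
for a in (5,6): 
    r=120.5; A=np.radians(a); print(a,[r*(1-np.cos(A)),r*np.sin(A)])
E
```

```text
clock: 5.38
position: [445.9, -214.2, 102.9]
tool_rot: [[0.732, -0.003, -0.681], [0.681, 0.002, 0.732], [-0.001, -1.0, 0.003]]
contact_force: [0.0, -0.1, 0.1]
gripper_width: 30.1
clock: 5.88
position: [447.5, -215.2, 105.1]
tool_rot: [[0.731, 0.002, -0.683], [0.683, -0.001, 0.731], [0.001, -1.0, -0.003]]
contact_force: [-0.1, -1.3, 6.7]
gripper_width: 16.0
[ 447.5 -215.2  105.1] [-0.1 -1.3  6.7]
5 [np.float64(0.4585388799446618), np.float64(10.50226700109281)]
6 [np.float64(0.6601116081230686), np.float64(12.595679823752244)]
```

```bash
python3 -m crank '{"slide":[[0.3,0,6.3],[0.6,0,12.6],[0.7,0,12.6],[0.6,0,12.6],[0.7,0,12.6],[0.7,0,12.6],[0.6,0,12.6],[0.7,0,12.6],[0.7,0,12.6],[0,0,0]],"delta_rot":[[0,3,0],[0,6,0],[0,6,0],[0,6,0],[0,6,0],[0,6,0],[0,6,0],[0,6,0],[0,6,0],[0,0,0]]}' 10 10
python3 - <<'E'
from h import *
s=readout.read_state(); print(s["joints"].round(1))
x=s["tool_rot"][:,0]; print(np.degrees(np.arctan2(x[1],x[0])), s["position"]+x*120.5)
c=cam("top"); cv2.imwrite("pics/t2.png",cv2.resize(c["color"][170:310,310:460],None,fx=4,fy=4))
E
```

```text
clock: 6.72
position: [417.3, -114.8, 105.1]
tool_rot: [[0.989, 0.004, 0.146], [-0.146, -0.001, 0.989], [0.004, -1.0, -0.001]]
contact_force: [4.8, 0.5, 3.0]
gripper_width: 15.6
[ -23.3   22.6  110.9    0.    46.3 -105. ]
-8.385098722340965 [ 536.5377745  -132.35143626  105.61049659]
```

View pics/t2.png

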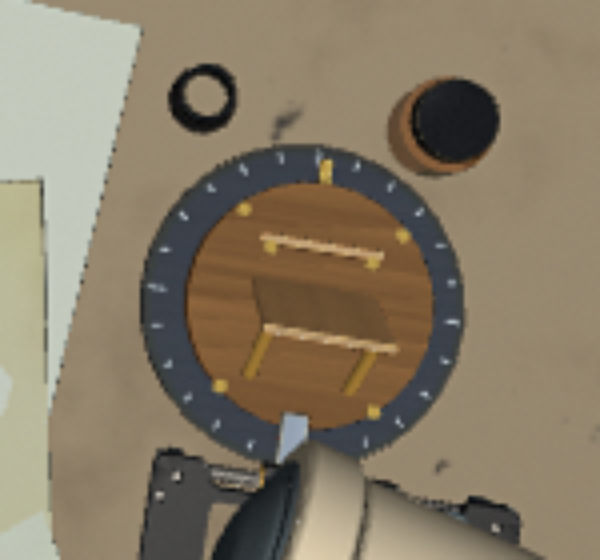

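```bash
python3 - <<'E'
from h import *
t=cam("top"); v,u=np.mgrid[95:175,290:370]; px=np.c_[u.ravel(),v.ravel()]; P=bydepth(t,px); Q=P[P[:,2]>195]
print(cv2.boxPoints(cv2.minAreaRect(Q[:,:2].astype(np.float32))).round(0), Q[:,2].max())
E
```

```text
[[543.  12.]
 [563. -91.]
 [834. -38.]
 [814.  65.]] 1018.8466797182424
```

```bash
python3 - <<'E'
from h import *
t=cam("top"); v,u=np.mgrid[95:175,290:370]; px=np.c_[u.ravel(),v.ravel()]; P=bydepth(t,px); Q=P[(P[:,2]>195)&(P[:,2]<260)]
print(cv2.boxPoints(cv2.minAreaRect(Q[:,:2].astype(np.float32))).round(0), Q[:,2].max())
E
```

```text
[[737.  41.]
 [772. -53.]
 [835. -30.]
 [799.  65.]] 221.00715228750187
```

```bash
python3 -m crank '{"slide":[[0.3,0,6.3],[0.6,0,12.6],[0.7,0,12.6],[0.6,0,12.6],[0.7,0,12.6],[0.7,0,12.6],[0.6,0,12.6],[0.7,0,12.6],[0.7,0,12.6],[0.7,0,12.6],[0.7,0,12.6],[0.7,0,12.6]],"delta_rot":[[0,3,0],[0,6,0],[0,6,0],[0,6,0],[0,6,0],[0,6,0],[0,6,0],[0,6,0],[0,6,0],[0,6,0],[0,6,0],[0,6,0]]}' 10 10
python3 -m crank '{"slide":[[0.6,0,12.6],[0.7,0,12.6],[0.6,0,12.6],[0.7,0,12.6],[0.7,0,12.6],[0.6,0,12.6],[0.7,0,12.6],[0.7,0,12.6],[0.7,0,12.6],[0.3,0,6.3],[0,0,0]],"delta_rot":[[0,6,0],[0,6,0],[0,6,0],[0,6,0],[0,6,0],[0,6,0],[0,6,0],[0,6,0],[0,6,0],[0,3,0],[0,0,0]]}'
python3 - <<'E'
from h import *
s=readout.read_state(); print(s["joints"].round(1))
x=s["tool_rot"][:,0]; print(np.degrees(np.arctan2(x[1],x[0])), s["position"]+x*120.5)
E
```

```text
clock: 7.87
position: [509.0, -15.2, 105.0]
tool_rot: [[0.221, 0.002, 0.975], [-0.975, -0.001, 0.221], [0.001, -1.0, 0.002]]
contact_force: [0.2, -7.8, 9.3]
gripper_width: 15.6
clock: 8.78
position: [621.4, -46.0, 105.1]
tool_rot: [[-0.697, 0.005, 0.717], [-0.717, 0.001, -0.697], [-0.004, -1.0, 0.003]]
contact_force: [10.0, 8.7, 2.7]
gripper_width: 15.8
[-9.8 34.7 84.3  0.1 60.7 34.4]
-134.21388019425544 [ 537.38259164 -132.38542255  104.61170239]
```

```bash
python3 -m crank '{"slide":[[-1.5,0,6.3],[0.6,0,12.6],[0.7,0,12.6],[0.6,0,12.6],[0.7,0,12.6],[0.7,0,12.6],[0.6,0,12.6],[0.7,0,12.6],[0.3,0,6.3],[0,0,0],[0,0,0]],"delta_rot":[[0,3,0],[0,6,0],[0,6,0],[0,6,0],[0,6,0],[0,6,0],[0,6,0],[0,6,0],[0,3,0],[0,0,0],[0,0,0]]}'
cat > ang.py <<'E'
from meas import *
s=readout.read_state(); x=s["tool_rot"][:,0]; print(np.degrees(np.arctan2(x[1],x[0])), s["position"]+x*120.5)
import sys
for n,(x0,x1,y0,y1) in (("top",(330,450,190,310)),("scene",(345,470,150,260))):
    c=cam(n); im=c["color"]; cv2.imwrite(f"pics/{n}{sys.argv[1]}.png",cv2.resize(im[y0:y1,x0:x1],None,fx=5,fy=5,interpolation=cv2.INTER_CUBIC))
E
python3 ang.py a
```

```text
clock: 9.7
position: [658.6, -136.7, 105.0]
tool_rot: [[-0.999, 0.005, -0.035], [0.035, -0.001, -0.999], [-0.005, -1.0, 0.001]]
contact_force: [11.5, -1.4, -3.3]
gripper_width: 15.6
177.9830311909883 [ 538.13294546 -132.49798479  104.4358835 ]
```

View pics/topa.png

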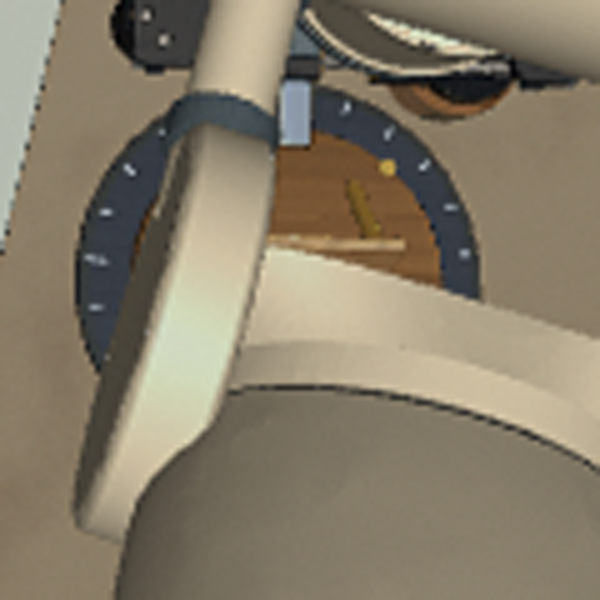

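View pics/scenea.png

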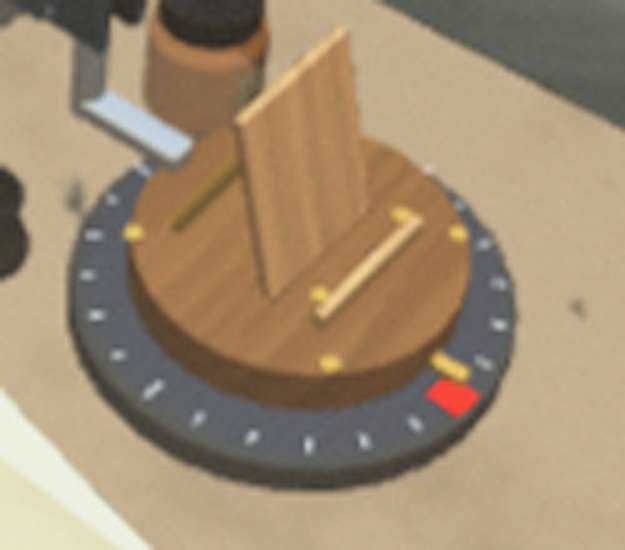

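```bash
cat > pt.py <<'E'
from meas import *
import sys
AX=np.array([536.5,-132.5])
def analyse(n,ax):
    c=cam(n); b,g,r=[c["color"][...,i].astype(int) for i in range(3)]
    x0,x1,y0,y1=(345,470,150,260) if n=="scene" else (330,450,190,310)
    out={}
    for nm,m,z in(("mark",(r>150)&(g<80)&(b<80),25),("ptr",(r>150)&(g>115)&(r-b>75)&(g-b>40),28)):
        k=np.zeros(m.shape,np.uint8); k[y0:y1,x0:x1]=m[y0:y1,x0:x1]
        v,u=np.nonzero(k)
        P=onplane(c,np.c_[u,v],z); d=P[:,:2]-ax; rr=np.hypot(*d.T); a=np.degrees(np.arctan2(d[:,1],d[:,0]))%360
        s=(rr>75)&(rr<102)&(abs(a-174)<30)
        if s.sum(): out[nm]=(int(s.sum()),a[s].mean().round(2),rr[s].mean().round(1),rr[s].min().round(1),rr[s].max().round(1))
    print(n,out)
E
python3 - <<'E'
from pt import *
s,t=None,None
analyse("scene",np.array([535.5,-132])); analyse("scene",np.array([537.5,-132.5])); 
E
```

```text
scene {'mark': (43, np.float64(174.4), np.float64(88.6), np.float64(80.3), np.float64(95.8)), 'ptr': (19, np.float64(181.59), np.float64(80.9), np.float64(75.1), np.float64(87.7))}
scene {'mark': (45, np.float64(174.21), np.float64(90.4), np.float64(81.4), np.float64(97.9)), 'ptr': (20, np.float64(181.27), np.float64(81.9), np.float64(75.6), np.float64(88.3))}
```

```bash
python3 -m crank '{"slide":[[-1.5,0,4.2],[0,0,4.2],[0,0,0],[0,0,0]],"delta_rot":[[0,2,0],[0,2,0],[0,0,0],[0,0,0]]}'
python3 ang.py b; python3 - <<'E'
from pt import *
analyse("scene",np.array([536,-132])); 
w=cam("wrist"); cv2.imwrite("pics/w2.png",w["color"])
E
```

```text
clock: 10.23
position: [658.2, -144.6, 104.9]
tool_rot: [[-0.995, 0.002, -0.103], [0.103, -0.001, -0.995], [-0.002, -1.0, 0.001]]
contact_force: [2.6, -1.7, 5.0]
gripper_width: 15.6
174.0837405304548 [ 538.30918459 -132.15563375  104.68190048]
scene {'mark': (32, np.float64(173.66), np.float64(90.3), np.float64(81.3), np.float64(96.3)), 'ptr': (19, np.float64(177.55), np.float64(82.0), np.float64(75.6), np.float64(88.0))}
```

View pics/sceneb.png

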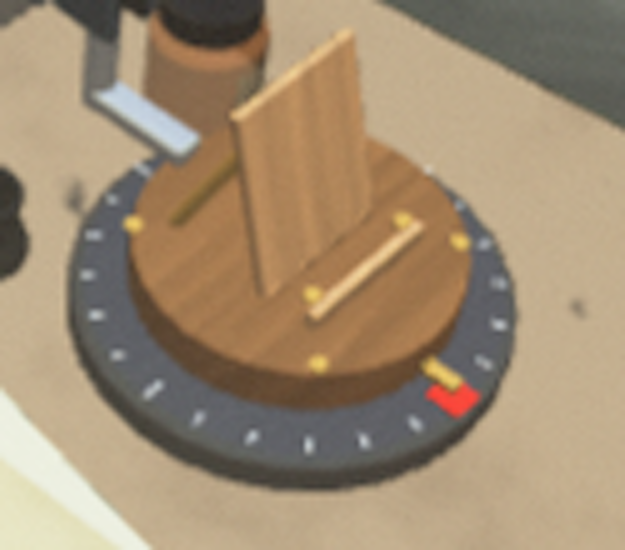

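View pics/w2.png

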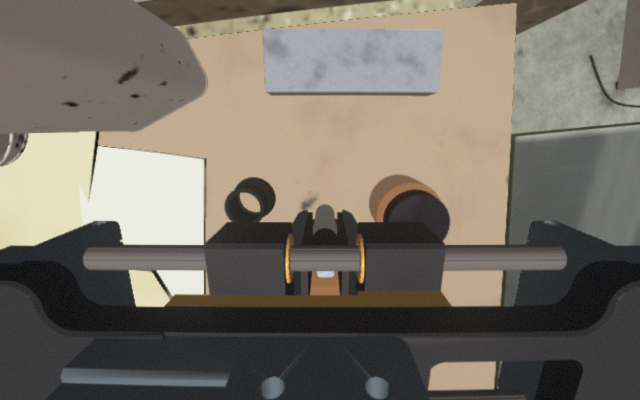

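```bash
python3 -m crank '{"slide":[[-1.5,0,3.1],[0,0,3.1],[0,0,0],[0,0,0]],"delta_rot":[[0,1.5,0],[0,1.5,0],[0,0,0],[0,0,0]]}'
python3 ang.py c; python3 - <<'E'
from pt import *
analyse("scene",np.array([536,-132])); 
E
```

```text
clock: 10.77
position: [657.7, -150.5, 104.8]
tool_rot: [[-0.988, -0.0, -0.155], [0.155, -0.0, -0.988], [0.0, -1.0, 0.0]]
contact_force: [-4.3, -0.9, 9.8]
gripper_width: 16.1
171.1022561484563 [ 538.65163733 -131.84079623  104.81978096]
scene {'mark': (30, np.float64(173.74), np.float64(90.6), np.float64(79.9), np.float64(96.3)), 'ptr': (20, np.float64(174.87), np.float64(81.5), np.float64(75.6), np.float64(88.1))}
```

View pics/scenec.png

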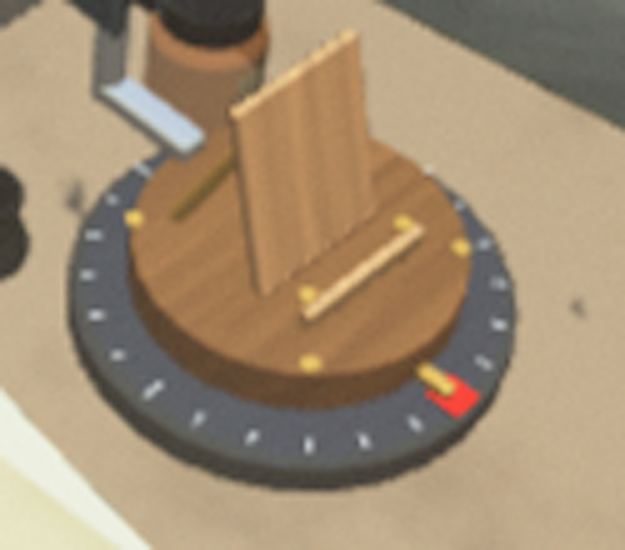

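The pointer tip now lies on the mark in the scene view, at about zoom (450,388). I'll release, retreat upward and check with the top camera.

```bash
python3 -m crank '{"slide":[[0,0,0],[0,0,0],[0,0,0],[0,-10,0],[0,-35,0],[0,-40,0],[0,-40,0],[0,-40,0],[0,-35,0]],"delta_rot":[[0,0,0],[0,0,0],[0,0,0],[0,0,0],[0,0,0],[0,0,0],[0,0,0],[0,0,0],[0,0,0]]}' 30 10
python3 - <<'E'
from h import *
t=cam("top"); cv2.imwrite("pics/topd.png",cv2.resize(t["color"][180:310,330:450],None,fx=5,fy=4.6))
print(proj(t,[[585,143,300]]))
E
```

```text
clock: 11.67
position: [658.0, -150.1, 307.7]
tool_rot: [[-0.988, 0.002, -0.155], [0.155, -0.001, -0.988], [-0.002, -1.0, 0.0]]
contact_force: [0.8, -0.6, 0.4]
gripper_width: 30.1
[[252.44459276 218.27437805]]
```

View pics/topd.png

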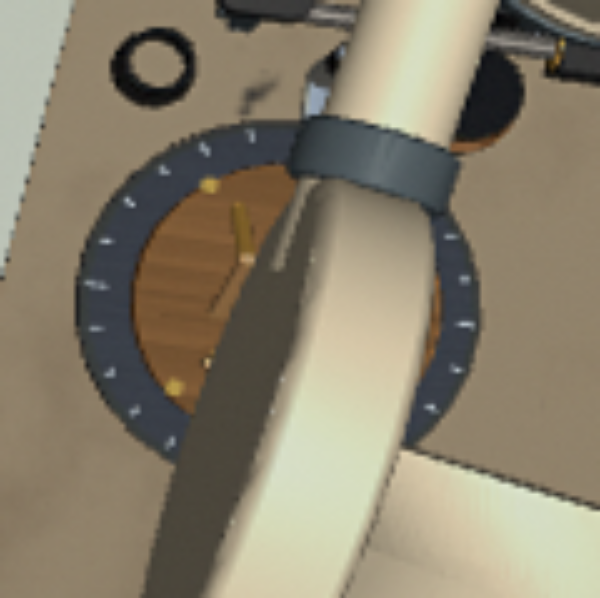

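```bash
python3 -m crank '{"slide":[[11.4,0,-20],[11.4,0,-28],[11.4,0,-28],[11.4,0,-28],[11.4,0,-28],[11.4,0,-28],[11.4,0,-28],[11.4,0,-28],[11.4,0,-28],[11.4,0,-28],[0,0,-5]],"delta_rot":[[0,0,0],[0,0,0],[0,0,0],[0,0,0],[0,0,0],[0,0,0],[0,0,0],[0,0,0],[0,0,0],[0,0,0],[0,0,0]]}' 36 10 >/dev/null
python3 -m crank '{"slide":[[0,0,0],[0,0,0],[0,0,0],[0,0,0],[0,0,0],[0,0,0],[0,0,0],[0,0,0],[0,0,0],[0,0,0],[0,0,0],[0,0,0]],"delta_rot":[[0,-7,0],[0,-7,0],[0,-7,0],[0,-7,0],[0,-7,0],[0,-7,0],[0,-7,0],[0,-7,0],[0,-7,0],[0,-7,0],[0,-7,0],[0,-7,0]]}' >/dev/null
python3 -m crank '{"slide":[[0,0,0],[0,0,0],[0,0,0],[0,0,0]],"delta_rot":[[0,-4.2,0],[0,-4,0],[0,0,0],[0,0,0]]}'
python3 ang.py e; python3 - <<'E'
from pt import *
analyse("scene",np.array([536,-132])); analyse("top",np.array([536,-134.5]));
w=cam("wrist"); cv2.imwrite("pics/w3.png",w["color"])
E
```

```text
clock: 13.97
position: [588.7, 140.9, 304.1]
tool_rot: [[-0.12, 0.0, 0.993], [-0.993, -0.0, -0.12], [0.0, -1.0, 0.0]]
contact_force: [0.8, 0.1, 0.2]
gripper_width: 35.8
-96.87727962713613 [574.22590899  21.25246946 304.1445445 ]
scene {'mark': (24, np.float64(174.05), np.float64(91.6), np.float64(83.0), np.float64(96.3)), 'ptr': (20, np.float64(174.87), np.float64(81.5), np.float64(75.6), np.float64(88.1))}
top {'mark': (34, np.float64(174.52), np.float64(89.7), np.float64(81.7), np.float64(96.5)), 'ptr': (12, np.float64(172.25), np.float64(81.8), np.float64(75.3), np.float64(87.1))}
```

View pics/tope.png

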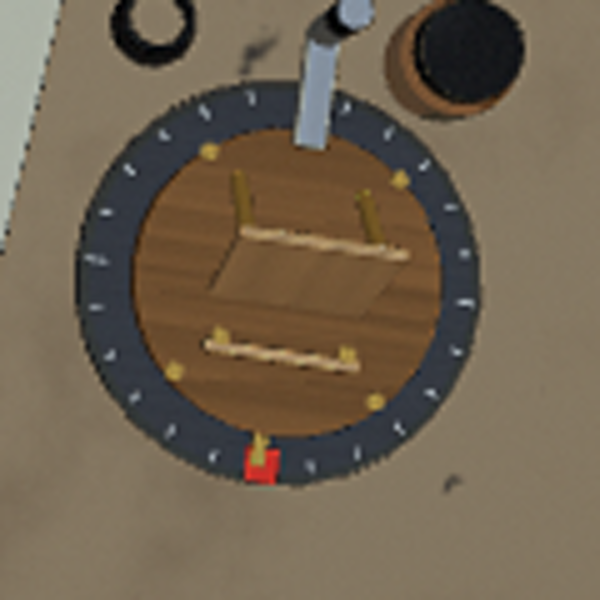

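View pics/w3.png

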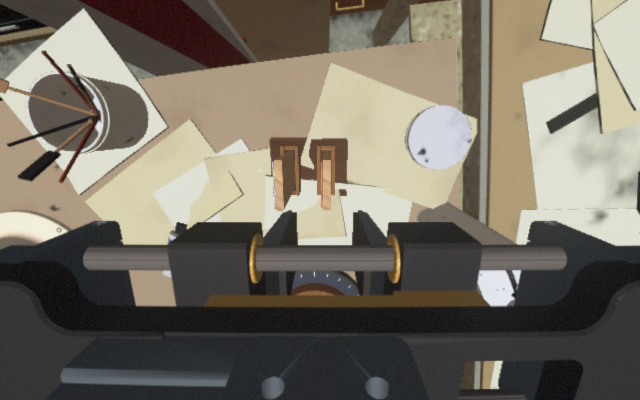

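```bash
python3 - <<'E'
from pt import *
t=cam("top"); w=cam("wrist")
for nm,q,z in(("lip",[(207,345),(358,367)],62),("rest",[(241,231),(408,256)],141)):
    P=onplane(t,np.array(q)/5+[330,190],z); d=P[0]-P[1]; print(nm,P.round(1).tolist(),np.hypot(*d[:2]).round(1),"normal",(np.degrees(np.arctan2(d[1],d[0]))+90).round(1),P.mean(0).round(1))
P=onplane(t,np.array([(354,14)])/5+[330,190],140); print("post",P)
cv2.imwrite("pics/w3z.png",cv2.resize(w["color"][130:220,260:360],None,fx=6,fy=6,interpolation=cv2.INTER_CUBIC))
d=w["range_z"][130:220:6,270:350:5]; 
v,u=np.mgrid[130:230,260:360]; px=np.c_[u.ravel(),v.ravel()]; P=bydepth(w,px); m=(abs(P[:,2]-162)<6)&(P[:,0]>560)
Q=P[m]; print(len(Q)); r=cv2.minAreaRect(Q[:,:2].astype(np.float32)); print(r,cv2.boxPoints(r).round(1),np.median(Q[:,2]))
m=(abs(P[:,2]-162)<6)&(P[:,0]<560);Q=P[m];r=cv2.minAreaRect(Q[:,:2].astype(np.float32)); print(r)
E
```

```text
lip [[505.9, -95.8, 62.0], [496.5, -166.3, 62.0]] 71.1 normal 172.4 [ 501.2 -131.    62. ]
rest [[558.1, -101.6, 141.0], [548.1, -173.5, 141.0]] 72.5 normal 172.1 [ 553.1 -137.6  141. ]
post [[ 653.17955176 -151.26701551  140.        ]]
497
((589.6219482421875, 145.88262939453125), (58.95726776123047, 10.673994064331055), 83.46810913085938) [[581.  117.2]
 [591.6 116. ]
 [598.3 174.6]
 [587.7 175.8]] 160.9824022055788
((534.3562622070312, 151.51791381835938), (59.43159866333008, 12.365862846374512), 83.6592788696289)
```

View pics/w3z.png

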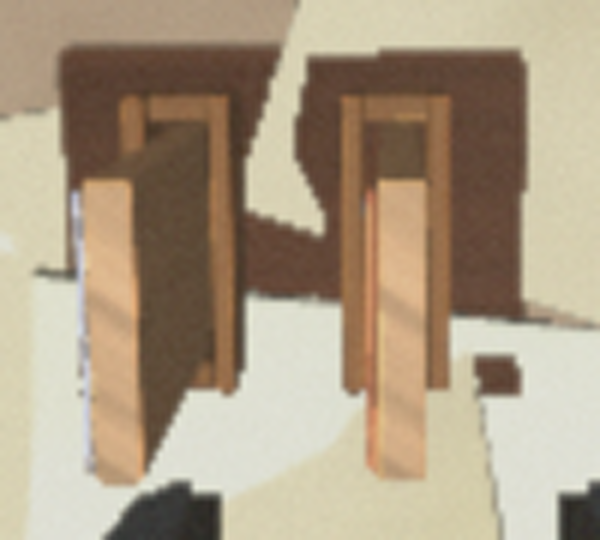

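```bash
python3 -m crank '{"slide":[[-3,10,0.5],[0,35,0],[0,40,0],[0,40,0],[0,30,0],[0,14,0],[0,5,0],[0,0,0]],"delta_rot":[[0,0,0],[0,0,0],[0,0,0],[0,0,0],[0,0,0],[0,0,0],[0,0,0],[0,0,0]]}'
python3 -m crank '{"slide":[[0,0,0],[0,0,0],[0,0,0],[0,0,0],[0,0,0],[0,0,0]],"delta_rot":[[0,0,0],[0,0,0],[0,0,0],[0,0,0],[0,0,0],[0,0,0]]}' 6 30
```

```text
clock: 14.98
position: [588.8, 144.1, 128.5]
tool_rot: [[-0.118, -0.002, 0.993], [-0.993, -0.0, -0.118], [0.001, -1.0, -0.002]]
contact_force: [0.5, 0.0, 0.4]
gripper_width: 36.0
clock: 15.48
position: [590.1, 144.2, 130.9]
tool_rot: [[-0.117, 0.002, 0.993], [-0.993, 0.0, -0.117], [-0.0, -1.0, 0.002]]
contact_force: [-0.5, -0.5, 8.0]
gripper_width: 11.8
```

```bash
python3 -m crank '{"slide":[[0,-8,0],[0,-20,0],[0,-30,0],[0,-35,0],[0,-35,0],[0,-30,0],[0,-20,0],[0,0,0],[0,0,0]],"delta_rot":[[0,0,0],[0,0,0],[0,0,0],[0,0,0],[0,0,0],[0,0,0],[0,0,0],[0,0,0],[0,0,0]]}'
python3 - <<'E'
from h import *
for n in("top","scene","wrist"):
    c=cam(n); cv2.imwrite(f"pics/{n}f.png",c["color"])
    print(n,proj(c,[[590,144,309-0]]).round(0))
E
```

```text
clock: 16.23
position: [589.7, 144.1, 309.1]
tool_rot: [[-0.117, 0.002, 0.993], [-0.993, 0.0, -0.117], [-0.001, -1.0, 0.002]]
contact_force: [-0.8, 0.4, -2.9]
gripper_width: 12.2
top [[251. 215.]]
scene [[289. 173.]]
wrist [[328. 236.]]
```

View pics/scenef.png

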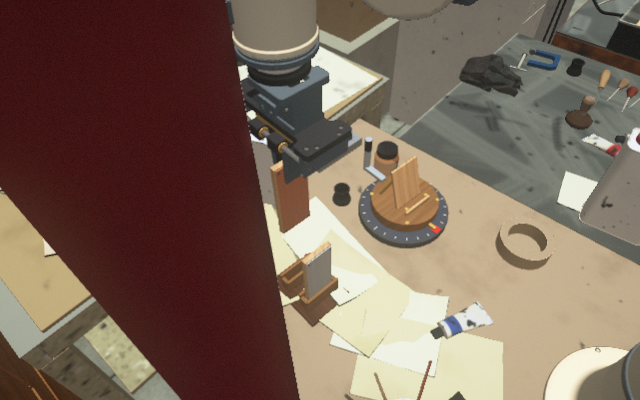

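View pics/wristf.png

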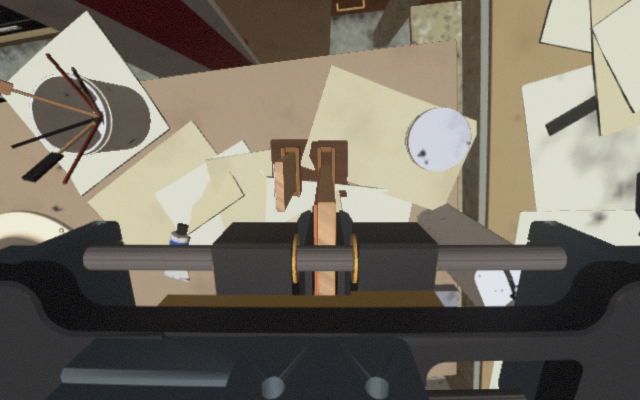

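```bash
python3 -m crank '{"slide":[[10,0,1],[24,0,2],[30,0,3],[35,0,3.4],[35,0,3.4],[35,0,3.4],[35,5,3.4],[30,8,3],[24,8,2.3],[15,6,1.3],[8.4,2,1],[0,0,0]],"delta_rot":[[0,0,0],[0,0,0],[0,0,0],[0,0,0],[0,0,0],[0,0,0],[0,0,0],[0,0,0],[0,0,0],[0,0,0],[0,1,0],[0,0,0]]}'
python3 -m crank '{"slide":[[0,0,0],[0,0,0],[0,0,0],[0,0,0],[0,0,0],[0,0,0],[0,0,0]],"delta_rot":[[-3,0,0],[-4,0,0],[-4,0,0],[-4,0,0],[-2.2,0,0],[0,0,0],[0,0,0]]}'
python3 - <<'E'
from h import *
for n in("top","scene"):
    c=cam(n); cv2.imwrite(f"pics/{n}g.png",cv2.resize(c["color"][90:310,250:470] if n=="scene" else c["color"][180:310,330:450],None,fx=3.5 if n=="scene" else 5,fy=2.7 if n=="scene" else 4.6,interpolation=cv2.INTER_CUBIC))
s=readout.read_state();print(s["tool_rot"].round(3),s["position"])
E
```

```text
clock: 17.38
position: [582.9, -139.7, 277.9]
tool_rot: [[-0.138, -0.002, 0.99], [-0.99, 0.0, -0.138], [-0.0, -1.0, -0.002]]
contact_force: [-1.2, 0.6, -1.7]
gripper_width: 11.6
clock: 17.97
position: [584.0, -137.4, 278.6]
tool_rot: [[-0.133, -0.292, 0.947], [-0.991, 0.039, -0.127], [-0.0, -0.956, -0.295]]
contact_force: [0.1, 0.8, -2.3]
gripper_width: 11.8
[[-0.134 -0.291  0.947]
 [-0.991  0.039 -0.128]
 [ 0.    -0.956 -0.294]] [ 583.42837922 -137.85174773  279.30508579]
```

View pics/sceneg.png

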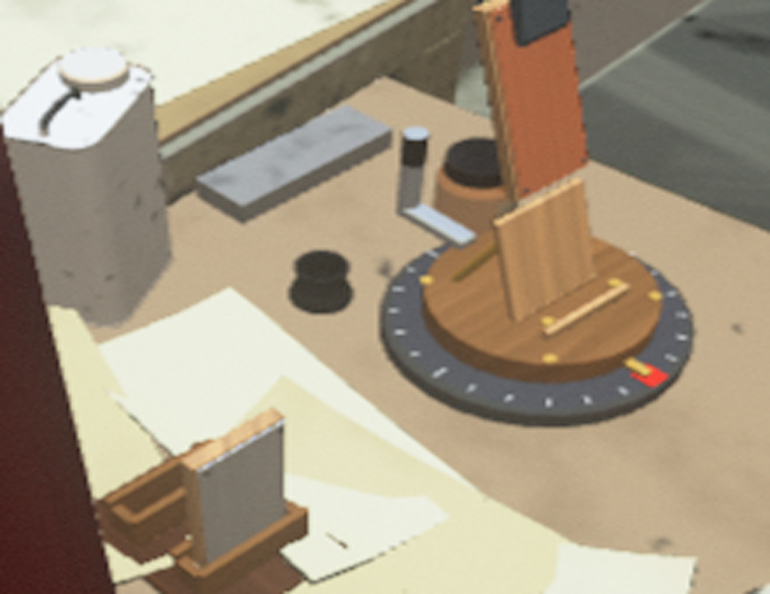

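View pics/topg.png

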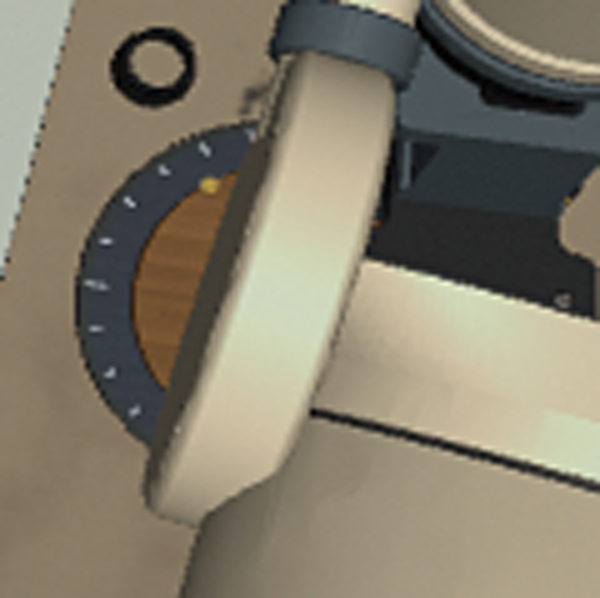

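```bash
cat > sc.py <<'E'
from h import *
E
python3 - <<'E'
from h import *
c=cam("scene"); s=readout.read_state(); R=s["tool_rot"]; p=s["position"]; 
u=-R[:,1]; X=R[:,0]; Z=R[:,2]
foot=p-118.9*u
fe=[foot-6*Z-30*X, foot-6*Z+30*X]; print("expected front bottom edge world",np.round(fe,1).tolist(), "px zoom",((proj(c,fe)-[250,90])*[3.5,2.7]).round(0).tolist())
be=[foot+6*Z-30*X]; print("back edge",np.round(be,1))
th=np.radians(172.4); pd=np.array([np.cos(th),np.sin(th),0]); q=np.array([-pd[1],pd[0],0]); ax=np.array([535.5,-134,0])
rt=[ax+pd*(21-36.3)+q*k+[0,0,141] for k in(-37,37)]; print("expected rest top front",np.round(rt,1).tolist(),((proj(c,rt)-[250,90])*[3.5,2.7]).round(0).tolist())
lip=[ax+pd*(35)+q*k+[0,0,62] for k in(-37,37)]; print("lip",((proj(c,lip)-[250,90])*[3.5,2.7]).round(0).tolist())
cv2.imwrite("pics/sh.png",cv2.resize(c["color"][80:230,370:460],None,fx=6,fy=4,interpolation=cv2.INTER_CUBIC))
print("in sh", ((proj(c,fe)-[370,80])*[6,4]).round(0).tolist(),((proj(c,rt)-[370,80])*[6,4]).round(0).tolist(),((proj(c,lip)-[370,80])*[6,4]).round(0).tolist())
E
```

```text
expected front bottom edge world [[547.0, -102.8, 167.6], [538.9, -162.3, 167.6]] px zoom [[520.0, 202.0], [592.0, 164.0]]
back edge [[ 558.4 -104.4  164.1]]
expected rest top front [[555.6, -99.3, 141.0], [545.8, -172.7, 141.0]] [[499.0, 225.0], [585.0, 179.0]]
lip [[547.0, 331.0], [628.0, 284.0]]
in sh [[172.0, 340.0], [294.0, 283.0]] [[135.0, 373.0], [283.0, 305.0]] [[218.0, 531.0], [357.0, 460.0]]
```

View pics/sh.png

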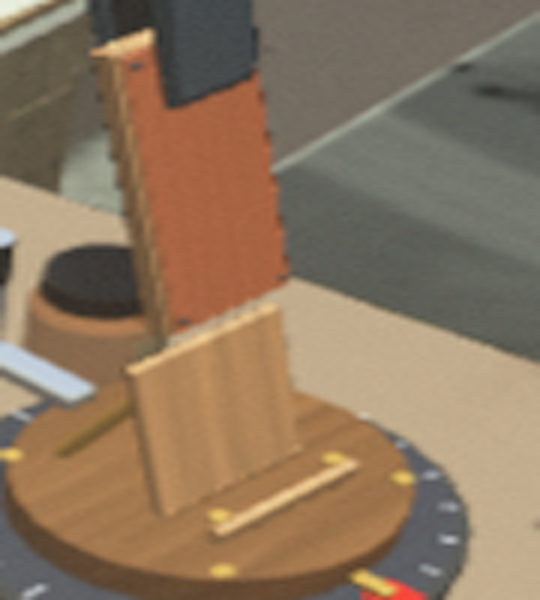

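```bash
python3 - <<'E'
from h import *
c=cam("scene"); th=np.radians(172.4); pd=np.array([np.cos(th),np.sin(th)]); q=np.array([-pd[1],pd[0]])
for nm,pts,z in(("plate",[(168,340),(289,282)],167.6),("rest",[(133,377),(281,309)],141),("lip",[(213,534),(357,464)],62)):
    P=onplane(c,np.array(pts)/[6,4]+[370,80],z); print(nm,P.round(1).tolist(),"lat",((P[:,:2]-[535.5,-134])@q).round(1),"fwd",((P[:,:2]-[535.5,-134])@pd).round(1))
E
```

```text
plate [[547.7, -101.9, 167.6], [540.8, -162.1, 167.6]] lat [-33.4  27.2] fwd [-7.9 -9. ]
rest [[554.7, -96.9, 141.0], [544.5, -169.8, 141.0]] lat [-39.3  34.3] fwd [-14.1 -13.7]
lip [[505.8, -90.0, 62.0], [494.4, -163.6, 62.0]] lat [-39.7  34.8] fwd [35.2 36.9]
```

```bash
python3 -m crank '{"slide":[[1,0,-3],[0,8,0],[0,20,0],[0,25,0],[0,25,0],[0,20,0],[0,10,0],[0,0,0],[0,0,0]],"delta_rot":[[0,0,0],[0,0,0],[0,0,0],[0,0,0],[0,0,0],[0,0,0],[0,0,0],[0,0,0],[0,0,0]]}'
python3 - <<'E'
from h import *
c=cam("scene"); s=readout.read_state(); print((s["position"]-118.9*-s["tool_rot"][:,1]).round(1))
cv2.imwrite("pics/sj.png",cv2.resize(c["color"][100:250,370:460],None,fx=6,fy=4,interpolation=cv2.INTER_CUBIC))
E
```

```text
clock: 18.92
position: [548.9, -135.0, 177.1]
tool_rot: [[-0.135, -0.293, 0.947], [-0.991, 0.04, -0.129], [-0.0, -0.955, -0.296]]
contact_force: [0.4, -0.2, -1.2]
gripper_width: 12.0
[ 514.9 -130.4   64. ]
```

View pics/sj.png

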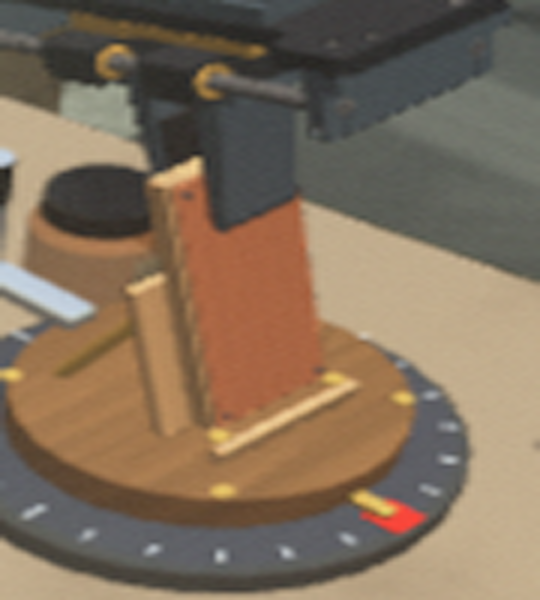

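```bash
python3 - <<'E'
from h import *
c=cam("scene"); th=np.radians(172.4); pd=np.array([np.cos(th),np.sin(th)]); q=np.array([-pd[1],pd[0]])
s=readout.read_state(); R=s["tool_rot"]; foot=s["position"]+118.9*R[:,1]
for nm,pts,z in(("plate",[(217,417),(322,370)],65.8),("rest",[(130,295)],141),("restbottom-left",[(163,434)],50),("lip",[(215,453),(357,384)],62)):
    P=onplane(c,np.array(pts)/[6,4]+[370,100],z); print(nm,P.round(1).tolist(),"lat",((P[:,:2]-[535.5,-134])@q).round(1),"fwd",((P[:,:2]-[535.5,-134])@pd).round(1))
fe=np.array([foot-6*R[:,2]-30*R[:,0],foot-6*R[:,2]+30*R[:,0]]); print(fe.round(1),((fe[:,:2]-[535.5,-134])@q).round(1),((fe[:,:2]-[535.5,-134])@pd).round(1))
E
```

```text
plate [[517.7, -108.8, 65.8], [508.0, -160.8, 65.8]] lat [-22.6  30.2] fwd [21.  23.7]
rest [[556.3, -97.4, 141.0]] lat [-39.1] fwd [-15.7]
restbottom-left [[531.5, -98.9, 50.0]] lat [-34.3] fwd [8.6]
lip [[505.7, -91.0, 62.0], [494.4, -163.6, 62.0]] lat [-38.7  34.8] fwd [35.3 36.9]
[[ 513.5 -100.    65.9]
 [ 505.4 -159.5   65.9]] [-30.8  29.2] [26.3 26.4]
```

```bash
python3 - <<'E'
from h import *
c=cam("scene"); s=readout.read_state(); R=s["tool_rot"]; foot=s["position"]+118.9*R[:,1]
im=cv2.resize(c["color"][140:220,385:435],None,fx=10,fy=7.4,interpolation=cv2.INTER_LANCZOS4)
fe=np.array([foot-6*R[:,2]-30*R[:,0],foot-6*R[:,2]+30*R[:,0],foot+6*R[:,2]-30*R[:,0]])
print(((proj(c,fe)-[385,140])*[10,7.4]).round(0))
cv2.imwrite("pics/sk.png",im)
b,g,r=[c["color"][...,i].astype(int) for i in range(3)]
m=((r-b>55)&(r-g>45)&(g<115)).astype(np.uint8); m[:,:380]=0;m[:120]=0;m[210:]=0;m[:,440:]=0
cs,_=cv2.findContours(m,cv2.RETR_EXTERNAL,cv2.CHAIN_APPROX_NONE); k=max(cs,key=cv2.contourArea); print(cv2.contourArea(k),cv2.approxPolyDP(k,2,True).reshape(-1,2).tolist(),proj(c,fe).round(1).tolist())
E
```

```text
[[204. 501.]
 [393. 395.]
 [161. 485.]]
899.5 [[403, 144], [398, 147], [407, 205], [421, 196], [424, 190], [419, 149], [405, 157]] [[405.4, 207.6], [424.3, 193.4], [401.1, 205.6]]
```

View pics/sk.png

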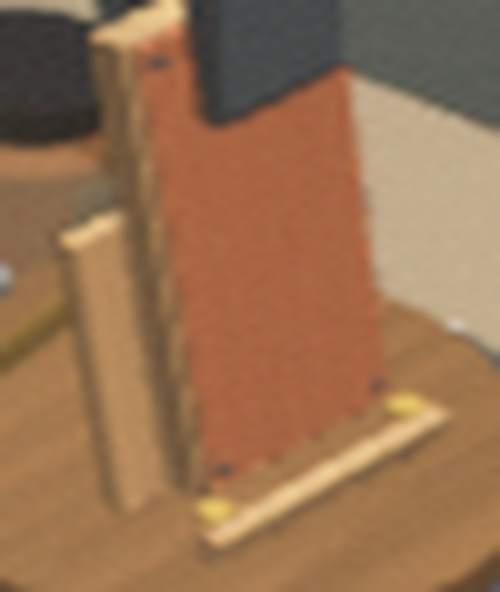

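```bash
python3 - <<'E'
from h import *
c=cam("scene"); th=np.radians(172.4); pd=np.array([np.cos(th),np.sin(th)]); q=np.array([-pd[1],pd[0]])
for nm,pts,z in(("plate",[(212,486),(386,390)],67.3),("lip",[(211,547),(447,412)],62),("rest",[(63,244)],141),("restfoot",[(128,512)],50)):
    P=onplane(c,np.array(pts)/[10,7.4]+[385,140],z); L=(P[:,:2]-[535.5,-134])@q;print(nm,P.round(1).tolist(),"lat",L.round(1),L.mean().round(2),"fwd",((P[:,:2]-[535.5,-134])@pd).round(1))
E
```

```text
plate [[514.8, -104.4, 67.3], [507.2, -158.9, 67.3]] lat [-26.6  28.4] 0.93 fwd [24.4 24.7]
lip [[504.2, -89.9, 62.0], [494.5, -164.7, 62.0]] lat [-39.6  35.8] -1.88 fwd [36.8 36.5]
rest [[558.1, -98.6, 141.0]] lat [-38.] -38.03 fwd [-17.7]
restfoot [[529.4, -98.2, 50.0]] lat [-34.7] -34.7 fwd [10.8]
```

```bash
python3 -m crank '{"slide":[[-1,4,0],[0,4,0],[0,2,0],[0,0,0]],"delta_rot":[[0,0,0],[0,0,0],[0,0,0],[0,0,0]]}' - 20
python3 -m crank '{"slide":[[0,1,0],[0,0,0]],"delta_rot":[[0,0,0],[0,0,0]]}' | egrep 'pos|force'
python3 -m crank '{"slide":[[0,1,0],[0,0,0]],"delta_rot":[[0,0,0],[0,0,0]]}' | egrep 'pos|force'
```

```text
clock: 19.45
position: [545.8, -133.4, 166.6]
tool_rot: [[-0.135, -0.293, 0.946], [-0.991, 0.04, -0.129], [-0.0, -0.955, -0.296]]
contact_force: [1.4, 1.1, -1.4]
gripper_width: 11.9
position: [545.7, -133.5, 166.0]
contact_force: [-0.4, -0.0, -2.9]
position: [545.7, -133.5, 165.3]
contact_force: [0.5, -0.5, 0.8]
```

```bash
python3 -m crank '{"slide":[[0,0.8,0],[0,0,0],[0,0,0]],"delta_rot":[[0,0,0],[0,0,0],[0,0,0]]}' | egrep 'pos|force'
python3 -m crank '{"slide":[[0,-0.5,1.5],[0,0,0],[0,0,0]],"delta_rot":[[0,0,0],[0,0,0],[0,0,0]]}' | egrep 'pos|force'
python3 -m crank '{"slide":[[0,-0.3,1],[0,0,0],[0,0,0]],"delta_rot":[[0,0,0],[0,0,0],[0,0,0]]}' | egrep 'pos|force'
python3 - <<'E'
from h import *
c=cam("scene"); cv2.imwrite("pics/sl.png",cv2.resize(c["color"][140:240,380:450],None,fx=8,fy=6,interpolation=cv2.INTER_CUBIC))
E
```

```text
position: [545.7, -133.5, 165.2]
contact_force: [1.7, -0.1, 7.9]
position: [546.4, -133.6, 165.0]
contact_force: [-0.8, 0.4, 9.1]
position: [547.2, -133.7, 164.8]
contact_force: [-4.2, 0.5, 7.7]
```

View pics/sl.png

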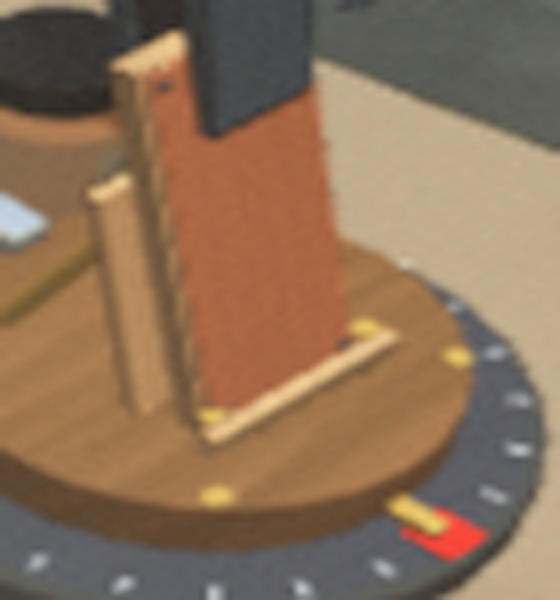

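```bash
python3 -m crank '{"slide":[[0,-1,0.7],[0,-0.3,1],[0,0,0]],"delta_rot":[[0,0,0],[0,0,0],[0,0,0]]}' | egrep 'pos|force'
python3 -m crank '{"slide":[[0,-0.3,1],[0,0,0]],"delta_rot":[[0,0,0],[0,0,0]]}' | egrep 'pos|force'
python3 -m crank '{"slide":[[0,-0.3,1],[0,0,0]],"delta_rot":[[0,0,0],[0,0,0]]}' | egrep 'pos|force'
```

```text
position: [549.8, -134.0, 165.2]
contact_force: [-0.2, -0.0, 2.5]
position: [550.7, -134.1, 165.1]
contact_force: [-1.9, -0.3, 2.3]
position: [551.9, -134.3, 165.2]
contact_force: [-1.2, -0.5, 3.1]
```

```bash
python3 -m crank '{"slide":[[0,-0.3,1],[0,0,0]],"delta_rot":[[0,0,0],[0,0,0]]}' | egrep 'pos|force'
python3 -m crank '{"slide":[[0,-0.3,1],[0,0,0]],"delta_rot":[[0,0,0],[0,0,0]]}' | egrep 'pos|force'
python3 - <<'E'
from h import *
c=cam("scene"); cv2.imwrite("pics/sm.png",cv2.resize(c["color"][140:240,380:450],None,fx=8,fy=6,interpolation=cv2.INTER_CUBIC))
E
```

```text
position: [553.0, -134.4, 165.1]
contact_force: [-1.5, 0.2, 3.6]
position: [554.0, -134.5, 165.1]
contact_force: [-2.6, -0.8, 3.9]
```

View pics/sm.png

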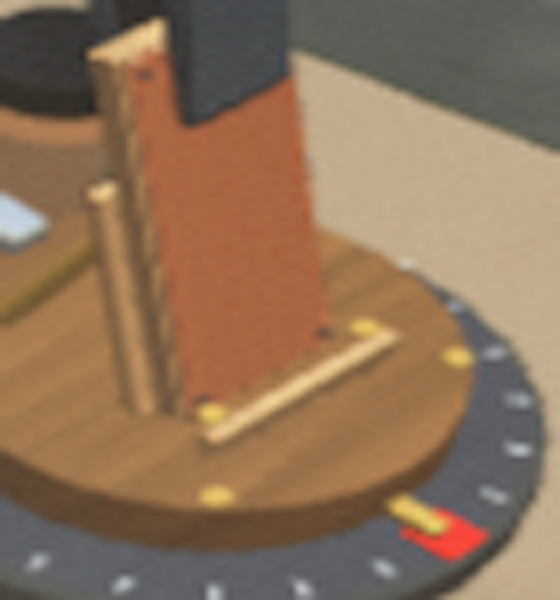

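```bash
python3 -m crank '{"slide":[[0,-0.3,1],[0,0,0]],"delta_rot":[[0,0,0],[0,0,0]]}' | egrep 'pos|force'
python3 -m crank '{"slide":[[0,-0.3,1],[0,0,0]],"delta_rot":[[0,0,0],[0,0,0]]}' | egrep 'pos|force'
python3 -m crank '{"slide":[[0,-0.3,1],[0,0,0]],"delta_rot":[[0,0,0],[0,0,0]]}' | egrep 'pos|force'
```

```text
position: [554.2, -134.6, 165.1]
contact_force: [-7.3, 0.6, 4.1]
position: [554.4, -134.6, 165.1]
contact_force: [-11.4, 1.2, 6.8]
position: [554.9, -134.6, 165.0]
contact_force: [-13.7, 2.5, 7.1]
```

Contact with the backrest shows at x≈554.2, where the force rises to about 13 N. I'll check centring before letting go.

```bash
python3 -m crank '{"slide":[[0,0.3,-1],[0,0,0]],"delta_rot":[[0,0,0],[0,0,0]]}' | egrep 'pos|force'
python3 - <<'E'
from h import *
c=cam("scene"); cv2.imwrite("pics/sn.png",cv2.resize(c["color"][140:230,380:440],None,fx=10,fy=6.6,interpolation=cv2.INTER_CUBIC))
w=cam("wrist"); cv2.imwrite("pics/wn.png",w["color"])
E
```

```text
position: [554.6, -134.6, 165.1]
contact_force: [-10.9, 1.3, 5.0]
```

View pics/sn.png

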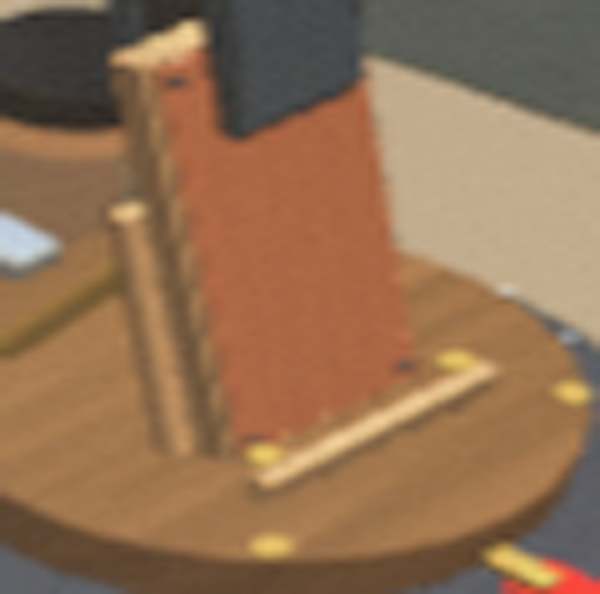

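View pics/wn.png

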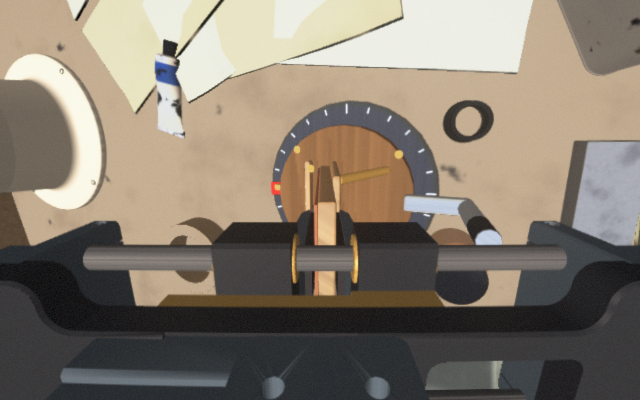

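```bash
python3 - <<'E'
from h import *
c=cam("scene"); th=np.radians(172.4); pd=np.array([np.cos(th),np.sin(th)]); q=np.array([-pd[1],pd[0]])
s=readout.read_state(); R=s["tool_rot"]; foot=s["position"]+118.9*R[:,1]; print(foot, (foot[:2]-[535.5,-134])@q,(foot[:2]-[535.5,-134])@pd, np.degrees(np.arctan2(R[1,2],R[0,2])))
fz=foot[2]+1.75
for nm,pts,z in(("plate",[(238,442),(413,368)],fz+1.5),("lip",[(258,490),(498,368)],62),("rest",[(112,213)],141),("restfoot",[(158,452)],50),("plateback foot",[(197,455)],50),("pegs",[(266,455),(457,360)],62),
  ("outer pegs",[(271,545),(573,393)],50)):
    P=onplane(c,np.array(pts)/[10,6.6]+[380,140],z); L=(P[:,:2]-[535.5,-134])@q;print(nm,"lat",L.round(1),L.mean().round(2),"fwd",((P[:,:2]-[535.5,-134])@pd).round(1))
E
```

```text
[ 519.37459323 -129.77185345   51.60276654] -2.058316477023634 16.54295318306634 -7.75066700151727
plate lat [-24.   27.9] 1.9 fwd [17.5 21.3]
lip lat [-40.7  35.8] -2.45 fwd [37.  36.8]
rest lat [-36.7] -36.75 fwd [-19.2]
restfoot lat [-36.4] -36.44 fwd [6.6]
plateback foot lat [-31.2] -31.17 fwd [13.]
pegs lat [-28.8  31.9] 1.58 fwd [28.5 28.7]
outer pegs lat [-47.   49.1] 1.06 fwd [48.3 49.3]
```

The plate is centred within about 2 mm. I'm opening now and withdrawing along the plate.

```bash
python3 -m crank '{"slide":[[0,0,0],[0,0,0],[0,0,0],[0,0,0],[0,0,0]],"delta_rot":[[0,0,0],[0,0,0],[0,0,0],[0,0,0],[0,0,0]]}' 32
python3 - <<'E'
from h import *
c=cam("scene"); cv2.imwrite("pics/so.png",cv2.resize(c["color"][140:230,380:440],None,fx=10,fy=6.6,interpolation=cv2.INTER_CUBIC))
E
```

```text
clock: 22.78
position: [556.3, -134.9, 165.1]
tool_rot: [[-0.135, -0.292, 0.947], [-0.991, 0.04, -0.129], [0.0, -0.955, -0.295]]
contact_force: [-0.3, -0.0, 0.3]
gripper_width: 32.1
```

View pics/so.png

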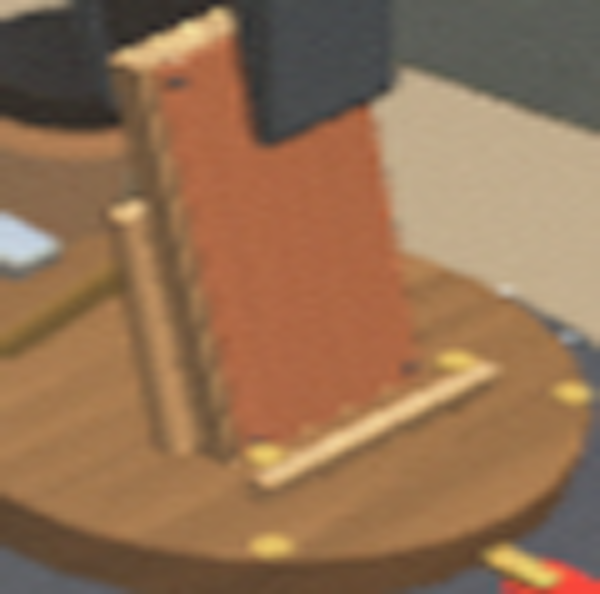

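Stable. I'll retreat along the tool's -y, then sideways clear of the top camera's view.

```bash
python3 -m crank '{"slide":[[0,-8,0],[0,-20,0],[0,-35,0],[0,-40,0],[0,-30,0],[-15,0,0],[-35,0,0],[-40,0,0],[-40,0,0],[-40,0,0],[-40,0,0],[-20,0,0]],"delta_rot":[[0,0,0],[0,0,0],[0,0,0],[0,0,0],[0,0,0],[0,0,0],[0,0,0],[0,0,0],[0,0,0],[0,0,0],[0,0,0],[0,0,0]]}'
python3 ang.py z; python3 - <<'E'
from pt import *
analyse("scene",np.array([536,-132])); analyse("top",np.array([535.5,-135.3]))
c=cam("scene"); cv2.imwrite("pics/scz2.png",cv2.resize(c["color"][120:340,260:500],None,fx=2.7,fy=2.7,interpolation=cv2.INTER_CUBIC))
E
```

```text
clock: 23.83
position: [626.0, 92.2, 292.7]
tool_rot: [[-0.132, -0.293, 0.947], [-0.991, 0.04, -0.126], [-0.001, -0.955, -0.295]]
contact_force: [0.5, 0.5, 0.1]
gripper_width: 31.9
-97.59124835422831 [610.09270962 -27.23623279 292.58179249]
scene {'mark': (22, np.float64(174.19), np.float64(91.7), np.float64(83.0), np.float64(96.2)), 'ptr': (20, np.float64(174.87), np.float64(81.5), np.float64(75.6), np.float64(88.1))}
top {'mark': (33, np.float64(173.99), np.float64(89.2), np.float64(81.2), np.float64(96.1)), 'ptr': (13, np.float64(171.82), np.float64(82.0), np.float64(76.6), np.float64(87.1))}
```

View pics/topz.png

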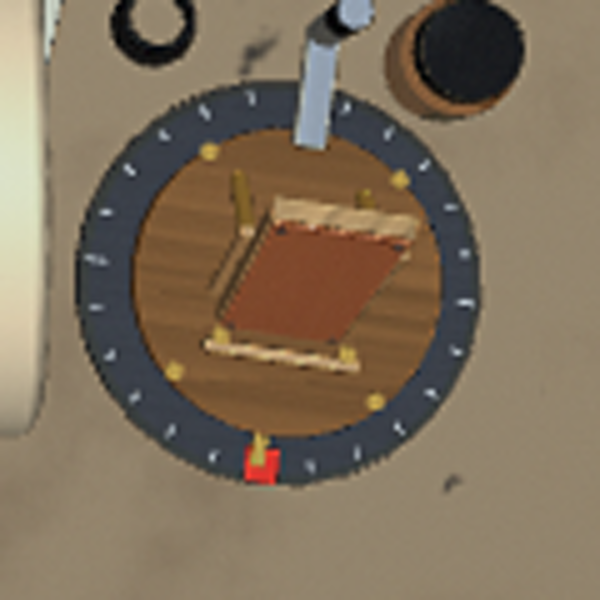

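View pics/scz2.png

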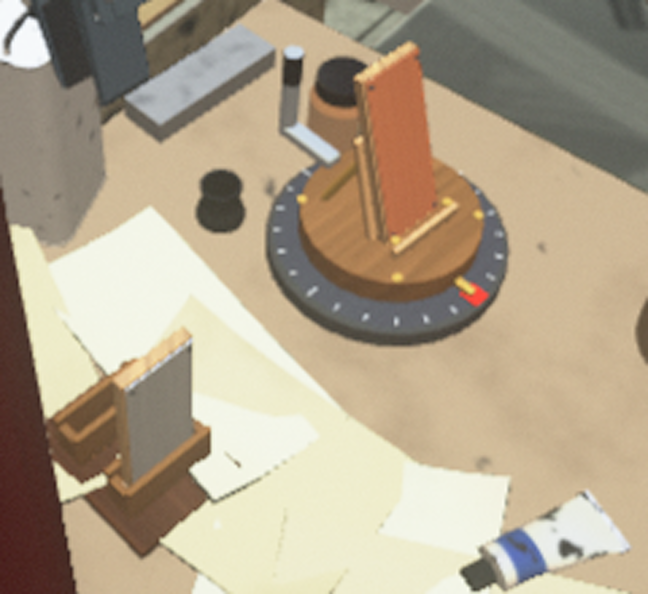

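```bash
python3 - <<'E'
from h import *
t=cam("top"); th=np.radians(172.3); pd=np.array([np.cos(th),np.sin(th)]); q=np.array([-pd[1],pd[0]]); A=np.array([535.5,-135.3])
for nm,p,z in(("platetop front",[(272,218),(412,238)],195),("platetop back",[(277,198),(419,215)],191.7),("copper foot",[(219,324),(345,343)],53),("lip",[(206,346),(359,368)],62),("ptr tip",[(260,463)],28),("ptr root",[(260,434)],28),("mark",[(262,466)],25)):
    P=onplane(t,np.array(p)/5+[330,190],z); d=P[:,:2]-A; L=d@q; print(nm,"lat",L.round(1),L.mean().round(1),"fwd",(d@pd).round(1),"ang",np.degrees(np.arctan2(d[:,1],d[:,0])).round(1),(np.degrees(np.arctan2(*(P[0]-P[-1])[[1,0]]))+90).round(1))
for nm,px,z in(("jar lid",(330+470/5,190+50/5),76),("loupe",(330+154/5,190+23/5),41)): print(nm,onplane(t,px,z)[0].round(1))
E
```

```text
platetop front lat [-31.4  25.6] -2.9 fwd [-23.1 -23.2] ang [ 46.  -55.5] 172.5
platetop back lat [-30.  28.] -1.0 fwd [-31.6 -33. ] ang [ 35.8 -47.9] 173.7
copper foot lat [-29.9  30.2] 0.2 fwd [24.2 24.4] ang [ 121.3 -136.7] 172.1
lip lat [-35.6  36.5] 0.4 fwd [35.1 34.9] ang [ 126.9 -141.4] 172.5
ptr tip lat [1.5] 1.5 fwd [87.7] ang [173.3] 90.0
ptr root lat [-0.3] -0.3 fwd [74.] ang [172.1] 90.0
mark lat [3.1] 3.1 fwd [89.3] ang [174.3] 90.0
jar lid [ 644.7 -217.    76. ]
loupe [660.3 -72.6  41. ]
```

```bash
python3 - <<'E'
from station import bot
print(bot.finish_job())
E
```

```text
the job is handed in; nothing more can be done
None
```

I turned the easel about 230° clockwise by its post, going over the loupe and away from the jar, until the pointer stood at the red mark. Then I lifted the copper plate out of the rear slot, leaned it on the easel and let go. I handed in at about 24 s.

**Plate:** its foot is behind the lip and its back rests on the backrest, copper face outward. The top camera puts the foot within about 0.5 mm of centre and the top edge 1 to 3 mm off. The gripper read no force after letting go, and the plate held still in the pictures that followed.

**Pointer:** the cameras disagree slightly. The top camera reads it 1 to 2° past the mark, and the scene camera about 0.6° short. Both show the tip on the red bar, so I left it. It did not move while I placed the plate.

**Left in place:** the jar and loupe read within about 1.5 mm of where they started. The zinc plate is in its slot and looks unmoved by eye. The largest force I read while turning the easel or placing the plate was about 16 N.

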